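# Load the wax blank and mount its pallet on the machine bed

### The arm

A 6-joint arm with a two-finger parallel gripper is mounted at the origin on a cart in front of the work surface, level with it; the furniture and walls round the work are solid. World frame = base frame: x ahead of the robot, y to its left, z up, the work surface at z = 0. Lengths are in m, angles in degrees, forces in N, time in s.
With the tool pointing down it reaches from about 0.4 to 0.825 m from the base axis. Payload 7 kg.
Tool frame: the origin (TCP) lies on the centre line of the jaws, within the pads' length; the fingertips stand 14 mm ahead of it and the grasp point (between the pads) lies 5 mm behind it; z points along the fingers, y is the line along which they close (so a half turn about z gives the same grasp; the last joint's range is limited). The gripper opens to 88 mm and grips with 3 to 60 N. Pads are 19 mm wide; open, the fingers measure 130 mm over their backs; the gripper's body (78 mm by 193 mm) begins 47 mm behind the grasp point.
Start: joints at [90.132, 20.546, 0.682, 0, -70.136, -16.507], TCP at [0.19, 0.648, 0.241] pointing down, gripper open.
Joint ranges: [-176.03, 176.03], [-82.01, 121.73], [-58.28, 71.71], [-173.87, 95.51], [-174.79, -0.11], [-173.66, 173.66]. Speed limits (degrees/s): [136.94, 136.94, 172.46, 180, 180, 180].

### API

Orientations are given as [roll, pitch, yaw] about the fixed x, y, z axes, in that order (R = Rz(yaw) Ry(pitch) Rx(roll)).
In Python, from plant import r gives the robot as it stands.
- The arm moves only by the tool send_rows, never from a script. Its argument "steps" is a list of rows, each an object with "dp": the shift along the tool's x, y, z in mm, a list of three; "roll": the turn about the tool's z in rad; "jaw": the opening in per cent of the stroke, from 0 (shut) to 100 (fully open). In form: [{"dp": [tx, ty, tz], "roll": roll, "jaw": jaw}, ...]. A call has 1 to 5 rows; each row is the pose to reach, as a shift and turn from the pose commanded when the call began, along the tool's axes at that moment; what a row does not reach only later rows make up. A row lasts 1/8 s, in which the tool goes at most 62.5 mm and 10.7 degrees, less where a joint would pass 70% of its speed; a pose out of reach is approached as far as the arm can. A call with a gripper value outside its range is refused whole. The fingers move at their own pace and stop on an object; "newtons" is the grip in N (left out, the last holds). Time passes only in rows, so rows that repeat a pose let the fingers close. It gives the time, the measured TCP pose, the force, the opening and the grip force at its end, in the units of the state.
- r.get_state(): the state, without advancing time (a new reading comes with each control period).
- r.capture(name): name is "side" or "top"; returns a dict with "image" (400x640x3 uint8, blue, green, red), "K" (3x3 intrinsics, pixels), "rvec" (rotation vector, rad) and "tvec" (3), from world to camera coordinates, as OpenCV has them. Camera axes: x right, y down, z forward; pixel columns grow to the right and rows downward; lengths in m; the calibration is good to about 2 mm. A picture is of the moment at which its call begins. There is no depth.
- r.close_job(): hands the job in; it is judged then, once.
The state is a dict: "time_s": time; "joints": joint angles; "qd": joint speeds; "joint_torque": joint torques, N m; "tcp_pos": TCP position; "eef_rot": TCP orientation; "contact_force": force on the tool from outside, world axes, zero at the start; "moment": the same for the moment, N m; "gripper_width": finger opening in m; "gripper_force": force on a finger pad.
Only numpy, scipy, OpenCV 4.12 (cv2) and the standard library are available. Lean on these libraries where they do the work, as an engineer would, in place of code of your own. Each camera call takes 0.05 s, during which the arm holds its last target. There are 200 camera calls.

### The job

Put the reddish-brown wax block flat into the recess of the silver-white work pallet first, while the pallet still stands away from the dark machine bed. Then pick up the loaded pallet as one unit and set it flat on the bed between the four blue corner locators, with the wax still lying in its recess. Leave the wooden blank, the gauge block and the cork block where they are, and let go of everything.

Things in the scene. Friction and masses are not known exactly. Their poses are not given: they have to be found in the camera images.
- wax_center (a point): centre (half-way up) of the reddish-brown wax block, loose, lying flat on the thin tan hide (2 mm) that covers the far part of the desk: 30 mm along its x, 56 mm along its y, 22 mm tall; z up. Grip it across its 30 mm width from above by its upper part: its lower 8 mm goes into the pallet's recess, whose walls leave no room for fingers
- pallet_center (a point): centre (half-way up) of the loose silver-white metal work pallet on the bare desk: 56 mm along its x, 88 along its y, 22 tall, about 0.2 kg; recess in its top 44 (x) by 72 mm (y), 8 deep, black floor; z up. The wax lies in it with its long side along y, either way round, standing 14 mm proud. Grip the pallet across its 56 mm width at the middle of its long sides
- pallet_recess (a point): centre of the floor of the pallet's recess, 14 mm above the pallet's underside, 8 mm below its rim; axes as the pallet
- bed_seat (a point): centre of the upper face, 6 mm above the desk, of the bed: dark plate 120 (x) by 150 mm (y), fixed. Four blue locators stand 12 mm above it round an opening of 72 (x) by 104 mm (y) for the pallet, whose long side lies along y, either way round; between them each long side is free over 76 mm for fingers. z up. Left of the bed, beyond y = 0.39 a board and counter rise to 305 mm: cross above 400
- wood: bystander: brown wooden blank standing upright, 29 x 46 x 66 mm, origin at its underside; leave it
- gauge: bystander: small pale gauge block with a slot in its top, 22 x 36 x 15 mm, origin at its underside; leave it
- cork: bystander: light tan block with a black end, 24 x 98 x 17 mm, origin at its underside; leave it

How it is judged:
By the outcome, as a careful person would: the job done as asked, in the order asked, and still so for the second after the job is handed in, with the robot touching nothing.
It also fails if it takes over 72 s, if anything falls off the work surface, if the arm or the gripper's body presses on something with over 40 N, if the wrist force passes 120 N, or if a joint passes its speed limit or range.

## Working session

There is one attempt and no reset: what is moved stays moved. The work goes in short steps, Python scripts to look and compute and a tool call to move; the robot and the scene stay as the last step left them, time stands still between calls to the robot, and variables do not carry over. Pictures are saved under pics/ and viewed, at most 10 in all, crops included, and the job is handed in when it is done.

Besides the shell and the picture viewer there is one more tool, called after "Request:" as name(argument=value, ...), one argument or row to a line, values as JSON. send_rows: Moves the arm, as the interface text tells. Its arguments: {"type":"object","properties":{"steps":{"type":"array","items":{"type":"object","properties":{"dp":{"type":"array","items":{"type":"number"}},"roll":{"type":"number"},"jaw":{"type":"number"}}}},"newtons":{"type":"number"}},"required":["steps"]}

```bash
mkdir -p pics; cat > h.py <<'E'
import numpy as np, cv2
from plant import r
def cap(n,save=None):
    c=r.capture(n)
    if save: cv2.imwrite('pics/'+save,c['image'])
    return c
def ray(c,uv,z):
    R,_=cv2.Rodrigues(np.array(c['rvec'],float)); t=np.array(c['tvec'],float).ravel()
    o=-R.T@t
    uv=np.atleast_2d(np.array(uv,float))
    d=np.c_[uv,np.ones(len(uv))]@np.linalg.inv(np.array(c['K'])).T@R
    return o+d*((z-o[2])/d[:,2])[:,None]
E
python3 - <<'E'
from h import *
t=cap('top','t0.png'); s=cap('side','s0.png')
for c in (t,s):
    R,_=cv2.Rodrigues(np.array(c['rvec'],float)); print(-R.T@np.array(c['tvec']).ravel(), R[2])
print(r.get_state())
E
```

```text
[0.4169473  0.00522121 0.94690799] [ 0.14158095 -0.02714287 -0.9895545 ]
[0.19622277 0.53623754 0.59937097] [ 0.3933975  -0.64344213 -0.65667391]
{'time_s': 0.1, 'joints': array([ 9.01314706e+01,  2.05871547e+01,  6.38800836e-01, -1.87431712e-02,
       -7.01361520e+01, -1.65060982e+01]), 'qd': array([ 0.09169003, -0.10094776,  0.0226123 ,  0.11401788, -0.04992144,
       -0.05210769]), 'joint_torque': array([-1.33160742e-03, -5.84164596e+01,  2.93751848e+01,  7.01553851e+00,
        1.01739261e-02, -5.05938510e-05]), 'tcp_pos': array([0.19020341, 0.64720574, 0.2397135 ]), 'eef_rot': array([ 1.79913970e+02, -7.11733426e-03, -1.63810040e+01]), 'contact_force': array([ 0.11976563, -0.6568917 ,  0.03503364]), 'moment': array([0.03685647, 0.00477352, 0.02839351]), 'gripper_force': 0.0, 'gripper_width': 0.08793964943387884}
```

View pics/t0.png

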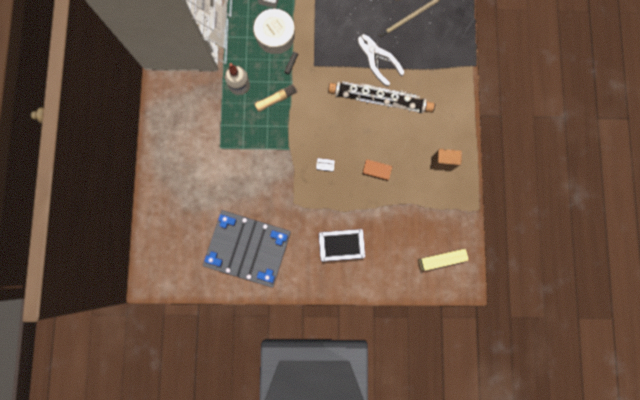

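View pics/s0.png

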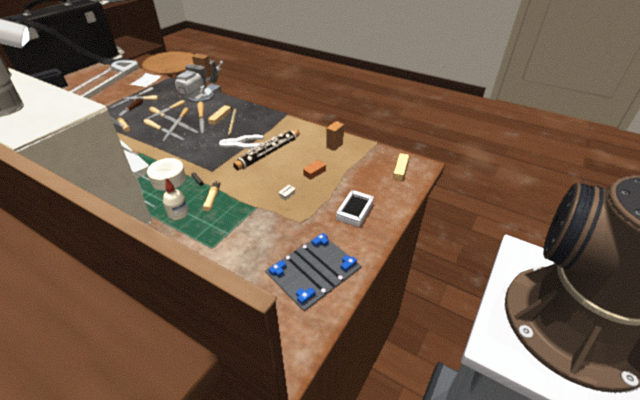

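The top view shows the wax at about (378,170), the pallet at (342,246), the bed at (247,250), the gauge at (326,165), the wood at (449,157) and the cork at (444,260). The side view shows the same layout. In it the wax is at (315,170), the pallet at (355,208), and the board stands at the near left.

```bash
cat >> h.py <<'E'
def rect(P):
    (c,(w,h),a)=cv2.minAreaRect((P[:,:2]*1000).astype(np.float32))
    if w>h: w,h,a=h,w,a-90       # a: direction of short side
    a=(a+90)%180-90
    return np.round(c,1),round(w,1),round(h,1),round(a,1)
def blob(mask,near,rad=45):
    n,l,st,ce=cv2.connectedComponentsWithStats(mask.astype(np.uint8),connectivity=8)
    ok=[i for i in range(1,n) if np.hypot(*(ce[i]-near))<rad]
    i=max(ok,key=lambda i:st[i,4]); m=(l==i).astype(np.uint8)
    return max(cv2.findContours(m,cv2.RETR_EXTERNAL,cv2.CHAIN_APPROX_NONE)[0],key=len)[:,0,:],st[i,4],ce[i]
def masks(c):
    im=c['image']; hsv=cv2.cvtColor(im,cv2.COLOR_BGR2HSV).astype(int); H,S,V=hsv[...,0],hsv[...,1],hsv[...,2]
    return dict(wax=((H<13)|(H>174))&(S>150)&(V>110), light=(S<60)&(V>140), blue=(H>95)&(H<125)&(S>140)&(V>80), hsv=hsv)
E
python3 - <<'E'
from h import *
t=cap('top'); m=masks(t); hs=m['hsv']
print('wax px',hs[170,368:390].tolist()[::4],hs[178:186:3,378].tolist(),'pal',hs[246,318:368:4].tolist(),'blue',hs[220,226])
for nm,near,z in (('wax',(378,170),.024),('light',(342,246),.022),('light',(326,165),.017)):
    k,a,ce=blob(m[nm],near,15); print(nm,a,ce,rect(ray(t,k,z)))
M=m['blue'].copy(); M[:205]=0;M[:,:195]=0;M[:,300:]=0
n,l,st,ce=cv2.connectedComponentsWithStats(M.astype(np.uint8))
print(st[1:,4],ce[1:].round(1))
P=ray(t,np.argwhere(M)[:,::-1],.018); print('bed',rect(P),P.mean(0))
im=t['image'][130:300,190:480]; cv2.imwrite('pics/t1.png',cv2.resize(im,None,fx=2.7,fy=2.7,interpolation=cv2.INTER_CUBIC))
s=cap('side'); m=masks(s)
for nm,near,z in (('wax',(315,170),.024),('light',(355,208),.022)):
    k,a,ce=blob(m[nm],near,15); print('side',nm,a,ce,rect(ray(s,k,z)))
M=m['blue'].copy(); M[:225]=0;M[:,:255]=0;M[:,370:]=0
P=ray(s,np.argwhere(M)[:,::-1],.018); print('bed',rect(P),P.mean(0))
E
```

```text
wax px [[11, 139, 204], [11, 143, 202], [11, 142, 203], [11, 139, 207], [11, 138, 204], [11, 134, 202]] [[14, 110, 97], [15, 94, 160], [16, 90, 161]] pal [[12, 102, 138], [120, 4, 243], [15, 31, 49], [150, 17, 44], [165, 10, 50], [162, 24, 53], [150, 5, 49], [30, 10, 51], [60, 5, 50], [23, 22, 47], [120, 6, 82], [114, 5, 243], [12, 127, 147]] blue [112  91 214]
wax 1 [384. 178.] (array([ 598.6, -136.2]), 0.0, 0.0, 0.0)
light 640 [341.2765625 244.3671875] (array([461.5, -49.5]), 60.3, 91.7, 4.9)
light 233 [325.03862661 164.30472103] (array([626.6, -14.8]), 27.5, 37.3, 0.4)
[101 105 105 108] [[226.2 221.4]
 [278.1 237.2]
 [213.5 258.9]
 [266.  274.9]]
bed (array([452.6, 142.2]), 98.0, 141.5, -16.3) [0.4516428 0.1412698 0.018    ]
side wax 108 [313.94444444 167.56481481] (array([ 614.9, -119.5]), 29.4, 53.4, -14.1)
side light 428 [353.98364486 206.77102804] (array([459.3, -44. ]), 59.9, 106.0, 5.5)
bed (array([450.1, 144.6]), 102.6, 144.1, -16.4) [0.44934102 0.15264267 0.018     ]
```

View pics/t1.png

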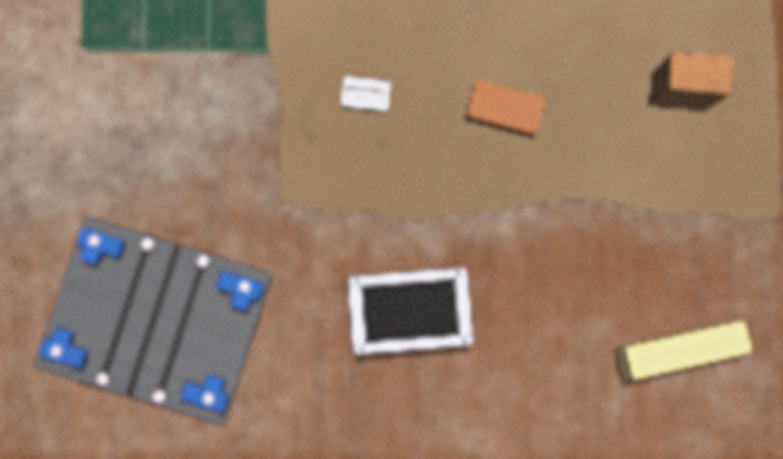

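The enlarged top view shows the bed turned about -16° with four blue locators, the pallet turned about +5°, and the wax at crop (505,107). The wax is turned about -14° and stands clear of the gauge and the wood. My wax mask was wrong, so I'll fix it and plan the first moves.

```bash
cat >> h.py <<'E'
def plan(xyz_mm,yaw):
    s=r.get_state(); p=s['tcp_pos']*1000; y=s['eef_rot'][2]
    a=np.radians(y); d=np.array(xyz_mm)-p
    x=np.array([np.cos(a),np.sin(a)]); yy=np.array([np.sin(a),-np.cos(a)])
    dy=(yaw-y+180)%360-180
    print('at',p.round(1),s['eef_rot'].round(1),'dp',np.round([d[:2]@x,d[:2]@yy,-d[2]],1),'roll',round(-np.radians(dy),3),
      'w',round(s['gripper_width']*1000,1),'F',s['contact_force'].round(1),'gf',round(s['gripper_force'],1),'t',round(s['time_s'],2))
E
python3 - <<'E'
from h import *
for n,near in (('top',(378,170)),('side',(315,170))):
    t=cap(n); H,S,V=np.moveaxis(masks(t)['hsv'],2,0)
    k,a,ce=blob((H<14)&(S>118)&(V>165),near,12); print('wax',a,ce,rect(ray(t,k,.024)),ray(t,ce,.024)[0])
plan((190,648,430),-16.4); plan((605,-125,430),-104)
E
```

```text
wax 367 [377.25885559 168.81743869] (array([ 618.2, -122.1]), 29.6, 56.1, -14.7) [ 0.61762969 -0.12243536  0.024     ]
wax 145 [313.67586207 166.4137931 ] (array([ 616.8, -122.5]), 29.1, 54.9, -13.2) [ 0.6168853  -0.12164045  0.024     ]
at [190.2 647.5 240.2] [180.   -0.  -16.4] dp [  -0.4   -0.4 -189.8] roll 0.0 w 87.7 F [-0.6  0.1  0.5] gf 0.0 t 0.3
at [190.2 647.5 240.2] [180.   -0.  -16.4] dp [ 615.7  624.2 -189.8] roll 1.529 w 87.7 F [-0.6  0.1  0.5] gf 0.0 t 0.3
```

Request:
send_rows(
  steps=[
    {"dp": [0,0,-60],"roll": 0,"jaw": 100},
    {"dp": [0,0,-120],"roll": 0,"jaw": 100},
    {"dp": [0,0,-180],"roll": 0,"jaw": 100},
    {"dp": [0,0,-190],"roll": 0,"jaw": 100},
    {"dp": [0,0,-190],"roll": 0,"jaw": 100},
  ],
  newtons=20,
)

```text
time_s: 0.92
tcp_pos: [0.1902, 0.6477, 0.4309]
eef_rot: [-179.9, 0.0, -16.4]
contact_force: [-0.5, -0.2, 0.2]
gripper_width: 0.0874
gripper_force: 0.0
```

Request:
send_rows(
  steps=[
    {"dp": [42,41,0],"roll": 0,"jaw": 100},
    {"dp": [84,82,0],"roll": 0,"jaw": 100},
    {"dp": [126,123,0],"roll": 0,"jaw": 100},
    {"dp": [168,164,0],"roll": 0,"jaw": 100},
    {"dp": [210,205,0],"roll": 0,"jaw": 100},
  ],
)

```text
time_s: 1.55
tcp_pos: [0.3342, 0.3895, 0.4285]
eef_rot: [179.8, 0.0, -16.4]
contact_force: [0.3, 0.0, 0.8]
gripper_width: 0.0874
gripper_force: 0.0
```

Request:
send_rows(
  steps=[
    {"dp": [42,41,0],"roll": 0,"jaw": 100},
    {"dp": [84,82,0],"roll": 0,"jaw": 100},
    {"dp": [126,123,0],"roll": 0,"jaw": 100},
    {"dp": [168,164,0],"roll": 0,"jaw": 100},
    {"dp": [210,205,0],"roll": 0,"jaw": 100},
  ],
)

```text
time_s: 2.17
tcp_pos: [0.4777, 0.1339, 0.4287]
eef_rot: [179.9, 0.1, -16.4]
contact_force: [1.3, 0.8, -0.4]
gripper_width: 0.0878
gripper_force: 0.0
```

Request:
send_rows(
  steps=[
    {"dp": [42,42,30],"roll": 0.18,"jaw": 100},
    {"dp": [84,84,60],"roll": 0.36,"jaw": 100},
    {"dp": [126,126,90],"roll": 0.54,"jaw": 100},
    {"dp": [168,168,120],"roll": 0.72,"jaw": 100},
    {"dp": [207,208,150],"roll": 0.9,"jaw": 100},
  ],
)

```text
time_s: 2.8
tcp_pos: [0.6102, -0.1106, 0.2855]
eef_rot: [179.8, 0.1, -68.3]
contact_force: [0.9, 1.8, 0.9]
gripper_width: 0.0876
gripper_force: 0.0
```

```bash
python3 -c "
from h import *
plan((617.5,-122.3,80),-104.2)"
```

```text
at [ 610.2 -110.6  285.5] [ 1.798e+02  1.000e-01 -6.830e+01] dp [ 13.6  -2.5 205.5] roll 0.627 w 87.6 F [0.9 1.8 0.9] gf 0.0 t 2.8
```

Request:
send_rows(
  steps=[
    {"dp": [0,0,50],"roll": 0.18,"jaw": 100},
    {"dp": [0,0,100],"roll": 0.36,"jaw": 100},
    {"dp": [0,0,150],"roll": 0.54,"jaw": 100},
    {"dp": [0,0,200],"roll": 0.632,"jaw": 100},
    {"dp": [0,0,200],"roll": 0.632,"jaw": 100},
  ],
)

```text
time_s: 3.42
tcp_pos: [0.606, -0.1091, 0.0832]
eef_rot: [179.4, -0.2, -104.2]
contact_force: [-0.1, -0.3, 1.0]
gripper_width: 0.0874
gripper_force: 0.0
```

```bash
python3 -c "
from h import *
cap('side','s2.png')
plan((617.5,-122.3,27),-104.2)"
```

```text
at [ 608.6 -109.1   86.5] [ 1.797e+02 -1.000e-01 -1.040e+02] dp [ 10.7 -11.8  59.5] roll 0.003 w 87.6 F [1.1 0.3 2.1] gf 0.0 t 3.48
```

View pics/s2.png

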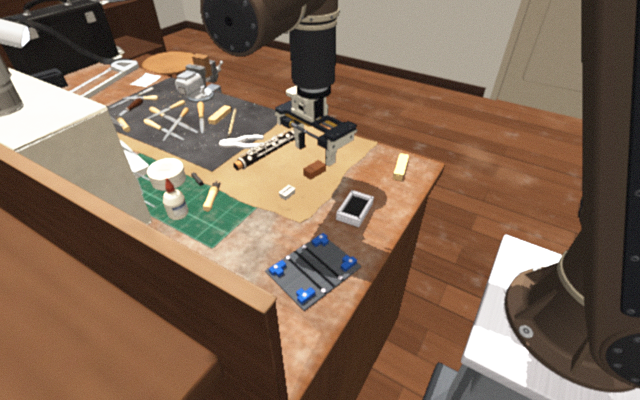

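The side view shows the gripper open and upright above the wax at (315,170), with both fingers clear of it. It is offset by about 15 mm, as the plan script reports.

Request:
send_rows(
  steps=[
    {"dp": [11,-12,10],"roll": 0.003,"jaw": 100},
    {"dp": [11,-12,20],"roll": 0.003,"jaw": 100},
    {"dp": [11,-12,20],"roll": 0.003,"jaw": 100},
  ],
)

```text
time_s: 3.85
tcp_pos: [0.6193, -0.1227, 0.0685]
eef_rot: [180.0, 0.0, -104.3]
contact_force: [0.1, -0.1, -1.3]
gripper_width: 0.0875
gripper_force: 0.0
```

```bash
python3 -c "
from h import *
plan((617.5,-122.3,27),-104.2)"
```

```text
at [ 619.3 -122.7   68.5] [ 180.     0.  -104.3] dp [ 0.1  1.8 41.5] roll -0.002 w 87.5 F [ 0.1 -0.1 -1.3] gf 0.0 t 3.85
```

Request:
send_rows(
  steps=[
    {"dp": [0,2,20],"roll": 0,"jaw": 100},
    {"dp": [0,2,41],"roll": 0,"jaw": 100},
    {"dp": [0,2,41],"roll": 0,"jaw": 100},
    {"dp": [0,2,41],"roll": 0,"jaw": 60},
    {"dp": [0,2,41],"roll": 0,"jaw": 45},
  ],
)

```text
time_s: 4.47
tcp_pos: [0.6183, -0.1218, 0.0288]
eef_rot: [-179.9, 0.0, -104.3]
contact_force: [-0.3, 0.1, -0.1]
gripper_width: 0.0732
gripper_force: 0.0
```

Request:
send_rows(
  steps=[
    {"dp": [0,0,0],"roll": 0,"jaw": 20},
    {"dp": [0,0,0],"roll": 0,"jaw": 20},
    {"dp": [0,0,0],"roll": 0,"jaw": 20},
    {"dp": [0,0,0],"roll": 0,"jaw": 20},
    {"dp": [0,0,0],"roll": 0,"jaw": 20},
  ],
  newtons=20,
)

```text
time_s: 5.1
tcp_pos: [0.6175, -0.1219, 0.0275]
eef_rot: [180.0, -0.0, -104.3]
contact_force: [0.1, 0.5, 1.0]
gripper_width: 0.0299
gripper_force: 20.0
```

Request:
send_rows(
  steps=[
    {"dp": [0,0,-20],"roll": 0,"jaw": 20},
    {"dp": [0,0,-50],"roll": 0,"jaw": 20},
    {"dp": [0,0,-70],"roll": 0,"jaw": 20},
    {"dp": [0,0,-70],"roll": 0,"jaw": 20},
  ],
)

```text
time_s: 5.6
tcp_pos: [0.6186, -0.1218, 0.0992]
eef_rot: [-179.8, 0.1, -104.3]
contact_force: [-1.8, 0.2, -0.5]
gripper_width: 0.0296
gripper_force: 20.0
```

```bash
python3 -c "
from h import *
plan((461,-49,90),-85.1)"
```

```text
at [ 618.6 -121.8   99.2] [-1.798e+02  1.000e-01 -1.043e+02] dp [-31.6 170.7   9.2] roll -0.335 w 29.6 F [-1.8  0.2 -0.5] gf 20.0 t 5.6
```

Request:
send_rows(
  steps=[
    {"dp": [-8,43,0],"roll": -0.09,"jaw": 20},
    {"dp": [-16,86,0],"roll": -0.18,"jaw": 20},
    {"dp": [-24,130,5],"roll": -0.27,"jaw": 20},
    {"dp": [-32,171,9],"roll": -0.335,"jaw": 20},
    {"dp": [-32,171,9],"roll": -0.335,"jaw": 20},
  ],
)

```text
time_s: 6.22
tcp_pos: [0.4563, -0.0483, 0.0876]
eef_rot: [179.8, 0.0, -85.0]
contact_force: [0.8, -0.2, -0.1]
gripper_width: 0.0296
gripper_force: 20.0
```

Request:
send_rows(
  steps=[
    {"dp": [0,0,0],"roll": 0,"jaw": 20},
  ],
)

```text
time_s: 6.35
tcp_pos: [0.46, -0.0484, 0.0884]
eef_rot: [-180.0, -0.0, -85.1]
contact_force: [-0.2, -0.8, -0.7]
gripper_width: 0.0301
gripper_force: 20.0
```

```bash
python3 -c "
from h import *
c=cap('side'); cv2.imwrite('pics/s3.png',cv2.resize(c['image'][100:260,240:460],None,fx=3.5,fy=3.5,interpolation=cv2.INTER_CUBIC))
plan((461,-49,40),-85.1)"
```

```text
at [460.4 -48.6  88.4] [-180.    -0.   -85.1] dp [ 0.5 -0.6 48.4] roll -0.001 w 29.7 F [ 0.8 -0.  -1. ] gf 20.0 t 6.4
```

View pics/s3.png

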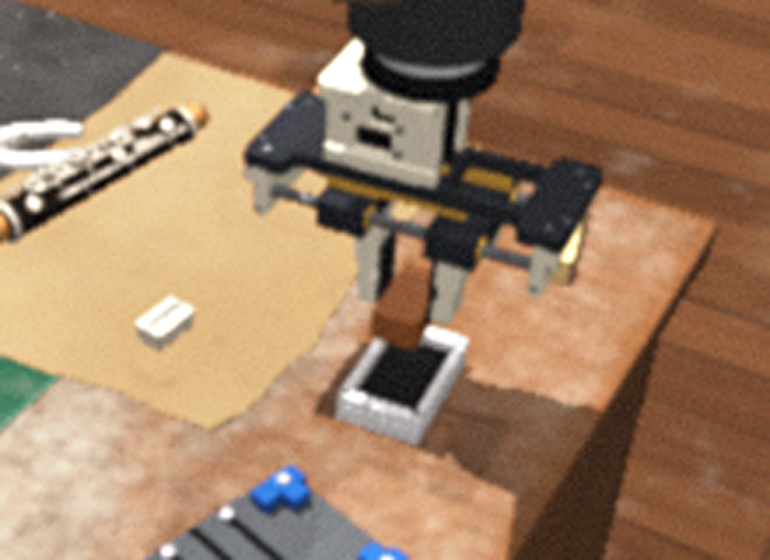

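The crop shows the wax held upright between the fingers at crop (400,310), right above the pallet's open recess at (400,375) and aligned with it.

Request:
send_rows(
  steps=[
    {"dp": [0,0,15],"roll": 0,"jaw": 20},
    {"dp": [0,0,30],"roll": 0,"jaw": 20},
    {"dp": [0,0,42],"roll": 0,"jaw": 20},
    {"dp": [0,0,46],"roll": 0,"jaw": 20},
    {"dp": [0,0,47],"roll": 0,"jaw": 20},
  ],
)

```text
time_s: 7.02
tcp_pos: [0.4599, -0.0487, 0.0414]
eef_rot: [180.0, -0.0, -85.1]
contact_force: [0.2, 0.3, -0.5]
gripper_width: 0.0298
gripper_force: 20.0
```

Request:
send_rows(
  steps=[
    {"dp": [0,0,0],"roll": 0,"jaw": 20},
    {"dp": [0,0,1],"roll": 0,"jaw": 20},
  ],
)

```text
time_s: 7.28
tcp_pos: [0.4602, -0.0485, 0.041]
eef_rot: [-179.9, 0.0, -85.1]
contact_force: [0.2, -0.2, -0.7]
gripper_width: 0.0299
gripper_force: 20.0
```

Request:
send_rows(
  steps=[
    {"dp": [0,0,0.5],"roll": 0,"jaw": 20},
    {"dp": [0,0,1],"roll": 0,"jaw": 20},
    {"dp": [0,0,1],"roll": 0,"jaw": 20},
  ],
)

```text
time_s: 7.65
tcp_pos: [0.4599, -0.0485, 0.0397]
eef_rot: [-180.0, 0.0, -85.1]
contact_force: [-0.3, -0.0, 1.2]
gripper_width: 0.03
gripper_force: 20.0
```

Contact is beginning, so I'll open the jaws and rise.

Request:
send_rows(
  steps=[
    {"dp": [0,0,0],"roll": 0,"jaw": 45},
    {"dp": [0,0,0],"roll": 0,"jaw": 60},
    {"dp": [0,0,0],"roll": 0,"jaw": 60},
    {"dp": [0,0,0],"roll": 0,"jaw": 60},
  ],
)

```text
time_s: 8.15
tcp_pos: [0.4598, -0.0486, 0.0395]
eef_rot: [180.0, -0.0, -85.1]
contact_force: [-0.4, -0.0, -0.3]
gripper_width: 0.0522
gripper_force: 0.0
```

Request:
send_rows(
  steps=[
    {"dp": [0,0,-20],"roll": 0,"jaw": 60},
    {"dp": [0,0,-50],"roll": 0,"jaw": 100},
    {"dp": [0,0,-70],"roll": 0,"jaw": 100},
    {"dp": [0,0,-70],"roll": 0,"jaw": 100},
  ],
)

```text
time_s: 8.65
tcp_pos: [0.4608, -0.0483, 0.111]
eef_rot: [-179.8, 0.0, -85.1]
contact_force: [-0.6, 0.1, -0.6]
gripper_width: 0.0767
gripper_force: 0.0
```

```bash
python3 -c "
from h import *
c=cap('side'); cv2.imwrite('pics/s4.png',cv2.resize(c['image'][100:260,240:460],None,fx=3.5,fy=3.5,interpolation=cv2.INTER_CUBIC))
k,a,ce=blob(masks(c)['light'],(355,208),25); print(a,ce,rect(ray(c,k,.022)))
plan((461,-49,30),-85.1)"
```

```text
455 [353.05054945 210.96263736] (array([458.1, -42.8]), 60.9, 108.9, 5.7)
at [460.  -48.4 109.9] [-179.9    0.   -85.1] dp [ 0.6 -0.9 79.9] roll -0.001 w 81.1 F [-0.7  0.4 -0.4] gf 0.0 t 8.7
```

View pics/s4.png

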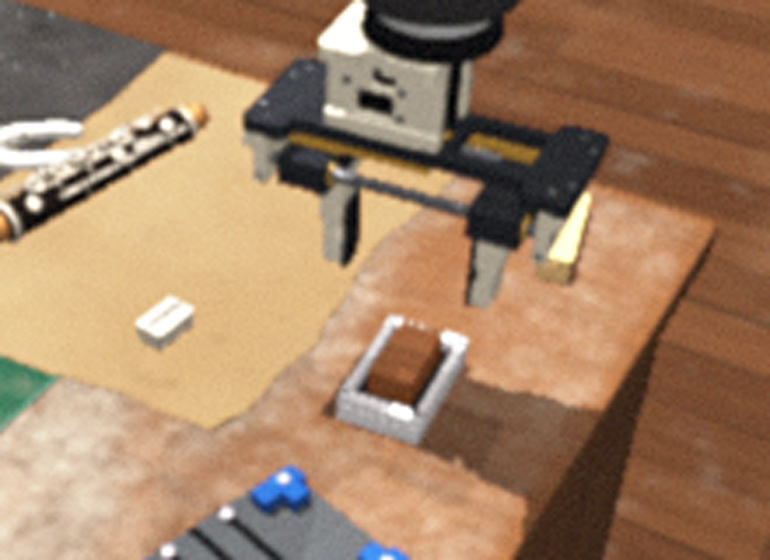

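The crop shows the wax lying flat in the recess at crop (405,360) with its long side along the pallet. The fingers stand clear above it, so I'll grip the pallet next.

Request:
send_rows(
  steps=[
    {"dp": [0.6,-1,40],"roll": 0,"jaw": 100},
    {"dp": [0.6,-1,75],"roll": 0,"jaw": 100},
    {"dp": [0.6,-1,88],"roll": 0,"jaw": 100},
    {"dp": [0.6,-1,91],"roll": 0,"jaw": 100},
    {"dp": [0.6,-1,91],"roll": 0,"jaw": 100},
  ],
)

```text
time_s: 9.32
tcp_pos: [0.4613, -0.049, 0.019]
eef_rot: [-180.0, -0.0, -85.1]
contact_force: [0.7, -0.0, -0.7]
gripper_width: 0.0875
gripper_force: 0.0
```

Request:
send_rows(
  steps=[
    {"dp": [0,0,0],"roll": 0,"jaw": 75},
    {"dp": [0,0,0],"roll": 0,"jaw": 65},
    {"dp": [0,0,0],"roll": 0,"jaw": 50},
    {"dp": [0,0,0],"roll": 0,"jaw": 50},
    {"dp": [0,0,0],"roll": 0,"jaw": 50},
  ],
  newtons=40,
)

```text
time_s: 9.95
tcp_pos: [0.4609, -0.049, 0.0188]
eef_rot: [-180.0, 0.0, -85.1]
contact_force: [-2.4, 0.3, 5.4]
gripper_width: 0.0561
gripper_force: 40.0
```

Request:
send_rows(
  steps=[
    {"dp": [0,0,-8],"roll": 0,"jaw": 50},
    {"dp": [0,0,-20],"roll": 0,"jaw": 50},
    {"dp": [0,0,-35],"roll": 0,"jaw": 50},
    {"dp": [0,0,-45],"roll": 0,"jaw": 50},
    {"dp": [0,0,-45],"roll": 0,"jaw": 50},
  ],
)

```text
time_s: 10.58
tcp_pos: [0.4614, -0.0489, 0.0645]
eef_rot: [-179.9, 0.0, -85.1]
contact_force: [0.0, -0.3, -3.6]
gripper_width: 0.0557
gripper_force: 40.0
```

```bash
python3 -c "
from h import *
plan((451.5,142,65),-106.3)"
```

```text
at [461.4 -48.9  64.5] [-179.9    0.   -85.1] dp [-191.1   -6.3   -0.5] roll 0.369 w 55.7 F [ 0.  -0.3 -3.6] gf 40.0 t 10.57
```

Request:
send_rows(
  steps=[
    {"dp": [-12,0,0],"roll": 0,"jaw": 50},
    {"dp": [-34,-1,0],"roll": 0,"jaw": 50},
    {"dp": [-56,-2,0],"roll": 0,"jaw": 50},
    {"dp": [-78,-3,0],"roll": 0,"jaw": 50},
    {"dp": [-100,-3,0],"roll": 0,"jaw": 50},
  ],
)

```text
time_s: 11.2
tcp_pos: [0.4548, 0.0519, 0.063]
eef_rot: [179.9, -0.0, -85.1]
contact_force: [0.2, -0.1, -2.8]
gripper_width: 0.0556
gripper_force: 40.0
```

Request:
send_rows(
  steps=[
    {"dp": [-22,-1,0],"roll": 0.08,"jaw": 50},
    {"dp": [-44,-2,0],"roll": 0.16,"jaw": 50},
    {"dp": [-66,-3,0],"roll": 0.24,"jaw": 50},
    {"dp": [-84,-3,0],"roll": 0.32,"jaw": 50},
    {"dp": [-91,-3,0],"roll": 0.37,"jaw": 50},
  ],
)

```text
time_s: 11.82
tcp_pos: [0.4501, 0.143, 0.063]
eef_rot: [180.0, -0.0, -106.4]
contact_force: [-0.3, -1.1, -1.7]
gripper_width: 0.0558
gripper_force: 40.0
```

Request:
send_rows(
  steps=[
    {"dp": [0,0,0],"roll": 0,"jaw": 50},
    {"dp": [0,0,0],"roll": 0,"jaw": 50},
  ],
)

```text
time_s: 12.08
tcp_pos: [0.4502, 0.1416, 0.0632]
eef_rot: [180.0, -0.0, -106.3]
contact_force: [0.8, -0.3, -2.8]
gripper_width: 0.0557
gripper_force: 40.0
```

```bash
python3 -c "
from h import *
c=cap('side'); cv2.imwrite('pics/s5.png',cv2.resize(c['image'][160:330,220:440],None,fx=3.5,fy=3.5,interpolation=cv2.INTER_CUBIC))
plan((451.5,142,25),-106.3)"
```

```text
at [450.3 141.4  63.3] [ 180.    -0.  -106.3] dp [-0.9 -1.  38.3] roll 0.0 w 55.7 F [-0.4 -0.8 -3.2] gf 40.0 t 12.12
```

View pics/s5.png

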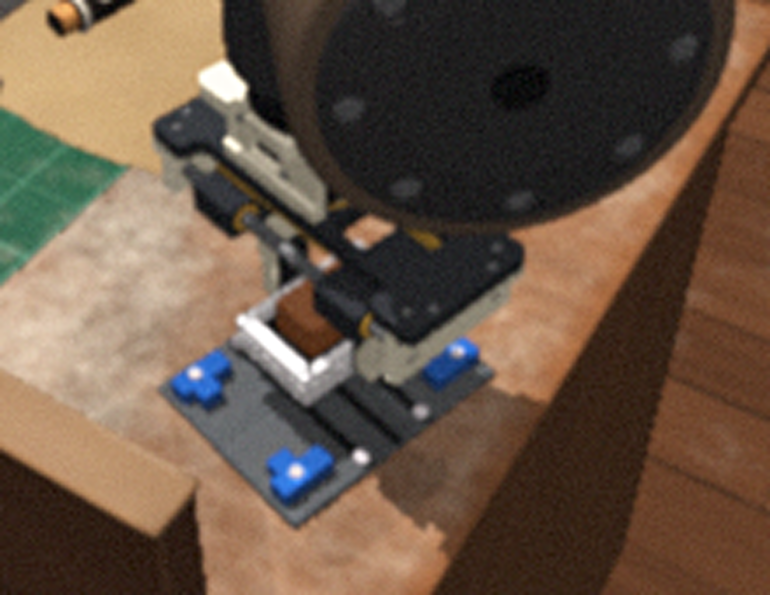

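The crop shows the held pallet with the wax in its recess at crop (310,330), raised above the bed. Its sides run parallel to the locators at (200,378), (300,470) and (450,362).

Request:
send_rows(
  steps=[
    {"dp": [-1,-1,8],"roll": 0,"jaw": 50},
    {"dp": [-1,-1,18],"roll": 0,"jaw": 50},
    {"dp": [-1,-1,28],"roll": 0,"jaw": 50},
    {"dp": [-1,-1,34],"roll": 0,"jaw": 50},
    {"dp": [-1,-1,35],"roll": 0,"jaw": 50},
  ],
)

```text
time_s: 12.75
tcp_pos: [0.4516, 0.1421, 0.0279]
eef_rot: [180.0, -0.1, -106.3]
contact_force: [0.6, -0.3, -2.3]
gripper_width: 0.0556
gripper_force: 40.0
```

Request:
send_rows(
  steps=[
    {"dp": [0,0,0.5],"roll": 0,"jaw": 50},
    {"dp": [0,0,1],"roll": 0,"jaw": 50},
    {"dp": [0,0,1.5],"roll": 0,"jaw": 50},
    {"dp": [0,0,2],"roll": 0,"jaw": 50},
  ],
)

```text
time_s: 13.25
tcp_pos: [0.4519, 0.1425, 0.0267]
eef_rot: [-180.0, 0.0, -106.3]
contact_force: [0.4, -0.6, -2.5]
gripper_width: 0.0556
gripper_force: 40.0
```

Request:
send_rows(
  steps=[
    {"dp": [0,0,0.5],"roll": 0,"jaw": 50},
    {"dp": [0,0,1],"roll": 0,"jaw": 50},
    {"dp": [0,0,1],"roll": 0,"jaw": 50},
  ],
)

```text
time_s: 13.62
tcp_pos: [0.4518, 0.1424, 0.0255]
eef_rot: [180.0, -0.0, -106.3]
contact_force: [0.4, -0.5, -4.0]
gripper_width: 0.0555
gripper_force: 40.0
```

Request:
send_rows(
  steps=[
    {"dp": [0,0,0.5],"roll": 0,"jaw": 50},
    {"dp": [0,0,0.5],"roll": 0,"jaw": 50},
  ],
)

```text
time_s: 13.88
tcp_pos: [0.4518, 0.1424, 0.025]
eef_rot: [180.0, -0.0, -106.3]
contact_force: [0.1, 0.8, -3.2]
gripper_width: 0.0558
gripper_force: 40.0
```

Request:
send_rows(
  steps=[
    {"dp": [0,0,0.5],"roll": 0,"jaw": 50},
    {"dp": [0,0,0.7],"roll": 0,"jaw": 50},
    {"dp": [0,0,0.7],"roll": 0,"jaw": 50},
  ],
)

```text
time_s: 14.25
tcp_pos: [0.4519, 0.1424, 0.0248]
eef_rot: [-180.0, 0.0, -106.3]
contact_force: [-2.6, -0.9, 4.5]
gripper_width: 0.0561
gripper_force: 40.0
```

It is seated. I'll release and rise.

Request:
send_rows(
  steps=[
    {"dp": [0,0,0],"roll": 0,"jaw": 70},
    {"dp": [0,0,0],"roll": 0,"jaw": 80},
    {"dp": [0,0,0],"roll": 0,"jaw": 85},
    {"dp": [0,0,0],"roll": 0,"jaw": 85},
    {"dp": [0,0,0],"roll": 0,"jaw": 85},
  ],
)

```text
time_s: 14.88
tcp_pos: [0.4519, 0.1424, 0.0243]
eef_rot: [180.0, -0.0, -106.3]
contact_force: [0.4, -0.3, -0.6]
gripper_width: 0.0746
gripper_force: 0.0
```

Request:
send_rows(
  steps=[
    {"dp": [0,0,-10],"roll": 0,"jaw": 85},
    {"dp": [0,0,-40],"roll": 0,"jaw": 85},
    {"dp": [0,0,-90],"roll": 0,"jaw": 85},
    {"dp": [0,0,-150],"roll": 0,"jaw": 85},
    {"dp": [0,0,-200],"roll": 0,"jaw": 85},
  ],
)

```text
time_s: 15.5
tcp_pos: [0.4518, 0.1423, 0.2277]
eef_rot: [-179.9, 0.1, -106.3]
contact_force: [0.2, 0.1, -0.2]
gripper_width: 0.0747
gripper_force: 0.0
```

Request:
send_rows(
  steps=[
    {"dp": [50,0,0],"roll": 0,"jaw": 85},
    {"dp": [100,0,0],"roll": 0,"jaw": 85},
    {"dp": [150,0,0],"roll": 0,"jaw": 85},
    {"dp": [200,0,0],"roll": 0,"jaw": 85},
    {"dp": [200,0,0],"roll": 0,"jaw": 85},
  ],
)

```text
time_s: 16.12
tcp_pos: [0.3942, -0.0518, 0.2251]
eef_rot: [-180.0, 0.0, -106.5]
contact_force: [-0.0, -0.5, -0.8]
gripper_width: 0.0747
gripper_force: 0.0
```

```bash
python3 -c "
from h import *
c=cap('side'); a=cv2.resize(c['image'][200:320,230:400],None,fx=3.5,fy=3.5,interpolation=cv2.INTER_CUBIC)
d=cap('top')['image']; b=cv2.resize(d[200:300,190:300],None,fx=1.8,fy=1.8,interpolation=cv2.INTER_CUBIC)
o=np.zeros((420,800,3),np.uint8); o[:a.shape[0],:a.shape[1]]=a; o[:b.shape[0],600:600+b.shape[1]]=b
cv2.imwrite('pics/s6.png',o); print(r.get_state()['tcp_pos'],r.get_state()['gripper_width'])"
```

```text
[ 0.39563889 -0.0498885   0.22510148] 0.07423468265776675
```

View pics/s6.png

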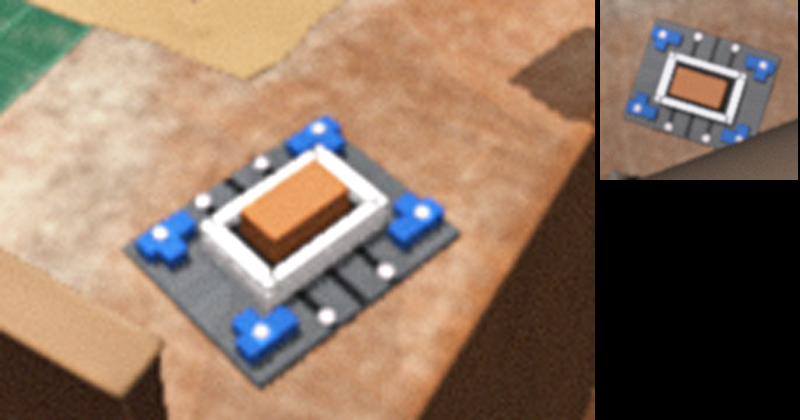

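Both views show the pallet flat on the bed between the four locators, centred at about crop (295,215). The wax lies flat in its recess and the gripper is clear of it, so I'm handing in.

```bash
python3 -c "
from plant import r
print(r.close_job())"
```

```text
the job is handed in; nothing more can be done
None
```

The wax went into the pallet's recess first, and the loaded pallet now sits flat on the bed between the four locators; the gripper is open and clear, and the job was handed in at about 16 s (the hand-in returned no verdict).

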